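# Put the file away and close the tool chest on its locking stay

### The job

Clear up the bench: lay the hand file (do not drop it) in the empty compartment along the front of the open tool chest, then press down on the knee of the locked folding stay to break it, and lower the lid gently until the chest is fully shut. Leave the other tools and the workpiece where they are.

Things in the scene. Friction and masses are not known exactly. Their poses are not given: they have to be found in the camera images.
- chest: Green steel tool chest fixed on the bench: box 220 mm deep (own x) x 340 wide (own y) x 90 high, walls 4.5 mm, open top. Origin: centre of its underside. Own +x points to the hinge side, where the lid stands; +y to the end with the stay. A plywood insert fills it but for a free lane, y +118 to +165 mm, for the stay; insert wall at y 112 to 118, top 65 mm above the bench
- file_place (a point): Centre of the floor of the empty compartment along the chest's front: floor 90 mm along the chest's x (x -105 to -15) by 278 mm along its y (y -165 to +112), 30 mm above the bench and 60 mm below the rim. A 5 mm divider, its top 60 mm above the bench, parts it from the rear compartment (spanner, screwdriver). Axes as the chest's
- chest_hinge (a point): Middle of the lid's hinge line, on the chest's rim, 90 mm above the bench. Axes as the chest's: hinge line along y, -x from the hinge to the chest's front
- lid (a joint): Lid angle: 0 as found, open and leaning back 10 degrees past upright; grows as it is lowered; 1.75 rad = fully shut on the rim. Stiff hinge (about 1 N m of friction, lid 0.5 kg): with the stay broken the lid stays where it is left; about 6 N near the free edge moves it, least when low. With the stay locked it cannot be lowered
- lid_edge (a point): Middle of the lid's free edge (top edge while open), half-way through its thickness, 220 mm from the hinge line. Lid: green steel shell 224 x 344 mm, 28 mm thick. Its outer face (the back while open, the top when shut) lies 28 mm outside the hinge line, so 118 mm above the bench when shut. Own -x from hinge to free edge, y along the hinge, z out of the outer face
- stay_knee (a joint): Fold of the stay at its knee: 0 = locked, 5 degrees past straight, against its stop; straight at 0.09 rad; grows as the knee is pressed down and breaks; about 2.8 rad with the lid shut. About 4 N on the thumb plate takes it past straight, 8 N to 0.3, 15 N to 0.55 (it then pulls the lid too); stays as left. Two flat steel bars 16 x 4 mm, lower 127, upper 108 mm, rise at 35 degrees from the chest's +y end wall to the lid
- knee_plate (a point): Centre of the top face of the stay's thumb plate: bare steel, 40 mm (along the link) x 26 mm x 4 mm, bent off the lower link just below the knee, towards the chest's middle. Own x along the link up to the knee, y along the hinge, z square to the plate (up, away from the lid). Pressed, it moves against own z, down and towards the hinge: about 17 mm to 0.3 rad
- file_grip (a point): Best grasp of the hand file: on the axis of its wooden handle, 24 mm in diameter here, 26 mm behind the start of the blade; centre of mass 34 mm ahead of it; 13 mm above what the file lies on. File: 200 mm long, 0.14 kg, round handle with brass ferrule, dark steel blade 100 x 20 x 5 mm. Own x towards the blade's tip, z up
- file_tip (a point): End of the file's blade, on its axis, 126 mm ahead of file_grip
- file_butt (a point): End of the file's handle, on its axis, 74 mm behind file_grip
- file: The file's  origin under the start of the blade (26 mm ahead of file_grip), on the surface it lies on; x towards the blade's tip
- file_brush: File brush near the file, leave alone: wooden, 155 mm long along own x (block 85 x 30 mm, handle 70 x 18 mm), 24 mm high. Origin on its underside
- step_block: Stepped steel workpiece, leave alone: 90 (own x) x 50 x 28 mm, with a step to 42 mm high at its +x end. Origin: centre of its underside
- hammer: Hammer 280 mm long lying on the bench beyond the file, leave alone. Origin near its middle
- spanner: Spanner 170 mm long in the chest's rear compartment, leave alone
- driver: Screwdriver 180 mm long in the chest's rear compartment, leave alone
There are look-alikes about, which are no part of the job. There is more than one size of the file; the job needs the middle-sized.

How it is judged (in metres and radians):
On the way, in this order (a step that is already met when the one before it is completed fails the run):
1. the file lies in the front compartment, let go (x of file_tip in the frame of chest between -0.11 and -0.01 m and y of file_tip in the frame of chest between -0.17 and 0.116 m and z of file_tip in the frame of chest between 0.02 and 0.085 m and x of file_butt in the frame of chest between -0.11 and -0.01 m and y of file_butt in the frame of chest between -0.17 and 0.116 m and z of file_butt in the frame of chest between 0.02 and 0.085 m and contact force between the fingers and file below 0.2 N), for 0.2 s.
2. the stay is broken at its knee (joint stay_knee above 0.3 rad) (value of joint stay_knee above 0.3 rad), for 0.05 s.
3. the lid is down on the rim (value of joint lid above 1.72 rad), for 0.2 s.
At the end, for the whole second after the job is handed in: The lid is fully shut (lid joint above 1.72 of 1.75 rad, at most about 6 mm open at the front edge) and still, and the whole file lies at rest in the front compartment: both its ends within the compartment's walls (5 mm margin over its edges) and below the rim (value of joint lid above 1.72 rad and velocity of joint lid between -0.05 and 0.05 rad/s and x of file_tip in the frame of chest between -0.11 and -0.01 m and y of file_tip in the frame of chest between -0.17 and 0.116 m and z of file_tip in the frame of chest between 0.02 and 0.085 m and x of file_butt in the frame of chest between -0.11 and -0.01 m and y of file_butt in the frame of chest between -0.17 and 0.116 m and z of file_butt in the frame of chest between 0.02 and 0.085 m and linear speed of file below 0.03 m/s); the robot touches nothing.
It fails at once if the lid is slammed: faster than 1.5 rad/s (0.33 m/s at its edge) over the last 20 degrees (value of joint lid above 1.4 rad and velocity of joint lid above 1.5 rad/s).
It fails at once if the file is dropped into the chest (faster than 0.8 m/s there, out of the fingers; a fall of some 33 mm) (linear speed of file above 0.8 m/s and z of file_grip in the frame of chest below 0.085 m and x of file_grip in the frame of chest between -0.11 and 0.11 m and y of file_grip in the frame of chest between -0.17 and 0.17 m and contact force between the fingers and file below 0.1 N).
It fails at once if another tool or the workpiece is moved by more than 40 mm (distance of any of file_brush, step_block, hammer, spanner, driver from where it was at the start of the episode above 0.04 m).
It also fails if it takes over 69 s, if anything falls off the work surface, if the arm or the gripper's body presses on something with over 40 N, if the wrist force passes 120 N, or if a joint passes its speed limit or range.

### The arm

A 6-joint arm with a two-finger parallel gripper is mounted at the origin on the work surface. World frame = base frame: x ahead of the robot, y to its left, z up, the work surface at z = 0. Lengths are in m, angles in degrees, forces in N, time in s.
With the tool pointing down it reaches from about 0.375 to 0.975 m from the base axis. Payload 3.8 kg.
Tool frame: the origin (TCP) lies at the very end of the fingers, on their centre line; the grasp point (between the pads) lies behind it (bot.pinch_z is the z of the grasp point in the tool frame, in m); z points along the fingers, y is the line along which they close (so a half turn about z gives the same grasp; the last joint's range is limited). The gripper opens to 85 mm and grips with 20 to 120 N. Pads are 22 mm wide; open, the fingers measure 114 mm over their backs; the gripper's body (76 mm by 85 mm) begins 54 mm behind the grasp point. The pads swing forward as they close: fully open they stand 13 mm farther back than shut.
Start: joints at [-74.192, 15.12, 91.902, -0, 72.978, -2.114], TCP at [0.208, -0.642, 0.231] pointing down, gripper open.
Joint ranges: [-150.88, 150.88], [-54.13, 125.18], [17.81, 147.31], [-75.09, 255.09], [0, 152.58], [-146.25, 146.25]. Speed limits (degrees/s): [147.25, 147.25, 180, 180, 180, 180].

### API

Orientations are given as [roll, pitch, yaw] about the fixed x, y, z axes, in that order (R = Rz(yaw) Ry(pitch) Rx(roll)).
In Python, from bench import bot, vision, models gives the robot as it stands.
- The arm moves only by the tool send_rows, never from a script. Its argument "series" is a list of rows, each a list of 3 entries, a list of its own where there are three numbers: the turn, a rotation vector about the tool's x, y, z in rad, then the shift along the tool's x, y, z in cm, then the finger opening in cm, from 0 to 8.54. In form: [[[ax, ay, az], [x, y, z], gripper], ...]. A call has 1 to 20 rows; each row shifts and turns the commanded pose from where the row before left it, along the tool's axes as they then stand; what a row does not reach is not made up. A row lasts 1/8 s, in which the tool goes at most 62.5 mm and 10.7 degrees, less where a joint would pass 70% of its speed; a pose out of reach is approached as far as the arm can. A call is refused whole if a number of a shift passes 6.25 or a number of a turn 0.188, either way. A call with a gripper value outside its range is refused whole. The fingers move at their own pace and stop on an object; "squeeze" is the grip in N (left out, the last holds). Time passes only in rows, so rows that do not move let the fingers close. It gives the time, the measured TCP pose, the force, the opening and the grip force at its end, in the units of the state.
- bot.sense(): the state, without advancing time (a new reading comes with each control period).
- vision.read_camera(name): name is "scene" or "top" or "wrist"; returns a dict with "img" (384x512x3 uint8, red, green, blue), "K" (3x3 intrinsics, pixels), "extrinsics" (4x4, takes a point from world to camera coordinates); the wrist camera has in their place "hand_eye" (4x4, takes a point from camera to tool coordinates, whose origin is the TCP and whose axes are the flange's). Camera axes: x right, y up, looking along -z (the intrinsics and any distortion apply to the point x, -y, -z); pixel columns grow to the right and rows downward; lengths in m; the calibration is good to about 2 mm. A picture is of the moment at which its call begins: read the wrist's pose just before it. There is no depth.
- bot.hand_in(): hands the job in; it is judged then, once.
Trained networks look in the newest picture that a camera, given by its name, has taken for a name from the list of things; names that differ only in an ending like _2 or _b are one class to them, and where a whole thing is asked for, a point or a joint stands for the part that bears it (a point fixed in the world has none). Each returns a list of dicts, best first, with "score" (0 to 1); they miss things now and then, are a little off and sometimes report something else, mostly with a low value. They report only what shows in the picture. A call takes as long as a camera call. They do not tell look-alikes from the thing itself.
- models.find_in(name, camera): "point" ([column, row] in pixels, amid what is visible of it).
The state is a dict: "t": time; "joint_pos": joint angles; "joint_velocities": joint speeds; "effort": joint torques, N m; "eef_pos": TCP position; "eef_rot": TCP orientation; "contact_force": force on the tool from outside, world axes, zero at the start; "wrist_torque": the same for the moment, N m; "gripper_width": finger opening in m; "grasp_force": force on a finger pad.
Only numpy, scipy, OpenCV 4.12 (cv2) and the standard library are available. Lean on these libraries where they do the work, as an engineer would, in place of code of your own. Each camera call takes 0.05 s, during which the arm holds its last target. There are 200 camera calls.

## Working session

There is one attempt and no reset: what is moved stays moved. The work goes in short steps, Python scripts to look and compute and a tool call to move; the robot and the scene stay as the last step left them, time stands still between calls to the robot, and variables do not carry over. Pictures are saved under pics/ and viewed, at most 10 in all, crops included, and the job is handed in when it is done.

Besides the shell and the picture viewer there is one more tool, called after "Request:" as name(argument=value, ...), one argument or row to a line, values as JSON. send_rows: Moves the arm, as the interface text tells. Its arguments: {"type":"object","properties":{"series":{"type":"array"},"squeeze":{"type":"number"}},"required":["series"]}

```bash
mkdir -p pics; ls; cat > h.py <<'E'
from bench import bot, vision, models
import numpy as np, cv2
from scipy.spatial.transform import Rotation as R
def cam(n):
    s=bot.sense(); d=vision.read_camera(n)
    K=np.array(d["K"])
    if n=="wrist":
        T=np.eye(4);T[:3,:3]=R.from_euler('xyz',s["eef_rot"],degrees=True).as_matrix();T[:3,3]=s["eef_pos"]
        C=T@np.array(d["hand_eye"])
    else: C=np.linalg.inv(np.array(d["extrinsics"]))
    return d["img"],K,C,d
def ray(K,C,p):
    v=np.linalg.inv(K)@[p[0],p[1],1]; return C[:3,3],C[:3,:3]@[v[0],-v[1],-v[2]]
def atz(K,C,p,z):
    o,v=ray(K,C,p); return o+v*(z-o[2])/v[2]
def proj(K,C,X):
    c=np.linalg.inv(C)@np.append(X,1); q=K@[c[0],-c[1],-c[2]]; return q[:2]/q[2]
def save(n,img,scale=1.5):
    cv2.imwrite(f"pics/{n}.png",cv2.resize(img[:,:,::-1],None,fx=scale,fy=scale))
E
python3 - <<'E'
from h import *
print(bot.pinch_z, bot.sense())
for n in("scene","top"):
    img,K,C,d=cam(n); save(n+"0",img); print(n,[k for k in d if k!="img"],np.round(K,1).tolist(),np.round(C,3).tolist())
    for o in("chest","lid","lid_edge","knee_plate","file_place","chest_hinge","file_grip","file_tip","file_butt","file","file_brush","step_block","hammer","spanner","driver"):
        r=models.find_in(o,n); print(o,[(np.round(x["point"]).tolist(),round(x["score"],2)) for x in r[:4]])
E
```

```text
pics
-0.0187 {'t': 0.0, 'joint_pos': array([-7.41915888e+01,  1.51717044e+01,  9.19828676e+01,  5.26021506e-06,
        7.29784002e+01, -2.11407905e+00]), 'joint_velocities': array([-0.0474943 ,  0.18093903, -0.03002101,  0.08085886, -0.00906784,
       -0.04215463]), 'effort': array([ 1.48989508e-03, -5.15111876e+01, -3.67307353e+01,  1.98374198e-05,
        1.26892951e-02, -4.45047178e-06]), 'eef_pos': array([ 0.20751264, -0.64152084,  0.2299169 ]), 'eef_rot': array([-1.79867118e+02, -4.91026611e-03,  1.79224830e+01]), 'contact_force': array([ 0.33254464, -0.09415705,  0.42555445]), 'wrist_torque': array([-0.03374063,  0.01641843, -0.01104729]), 'grasp_force': 0.0, 'gripper_width': 0.0851883893782428}
scene ['K', 'extrinsics'] [[477.7, 0.0, 257.6], [0.0, 477.7, 187.5], [0.0, 0.0, 1.0]] [[-0.659, -0.52, 0.543, 1.224], [0.752, -0.474, 0.459, 0.708], [0.019, 0.711, 0.703, 1.145], [0.0, 0.0, 0.0, 1.0]]
chest [([167.0, 161.0], 0.72), ([303.0, 255.0], 0.45)]
lid [([157.0, 131.0], 0.76), ([308.0, 256.0], 0.62)]
lid_edge [([157.0, 130.0], 0.86), ([304.0, 257.0], 0.58)]
knee_plate [([143.0,
[... 962 characters left out ...]
114.0], 0.63)]
file_place [([185.0, 185.0], 0.47), ([360.0, 167.0], 0.39)]
chest_hinge [([360.0, 167.0], 0.87)]
file_grip [([161.0, 281.0], 0.88), ([107.0, 217.0], 0.76), ([187.0, 181.0], 0.61)]
file_tip [([158.0, 282.0], 0.94), ([186.0, 187.0], 0.9), ([103.0, 220.0], 0.81)]
file_butt [([183.0, 188.0], 0.73), ([159.0, 282.0], 0.68), ([110.0, 217.0], 0.6)]
file [([184.0, 188.0], 0.98), ([160.0, 278.0], 0.63), ([101.0, 219.0], 0.51), ([398.0, 166.0], 0.45)]
file_brush [([141.0, 180.0], 0.81), ([185.0, 187.0], 0.51)]
step_block [([225.0, 177.0], 0.67)]
hammer [([213.0, 100.0], 0.61)]
spanner [([337.0, 178.0], 0.81), ([186.0, 187.0], 0.72)]
driver [([354.0, 165.0], 0.62), ([334.0, 181.0], 0.54)]
```

View pics/top0.png

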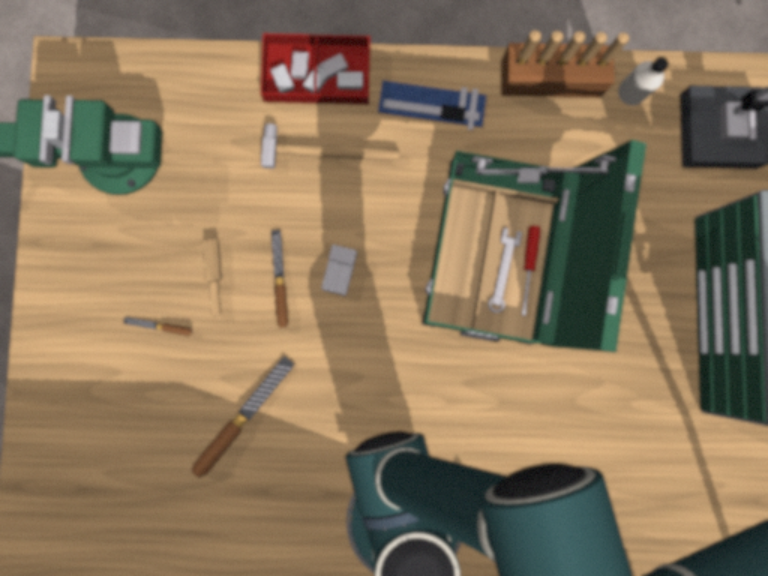

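View pics/scene0.png

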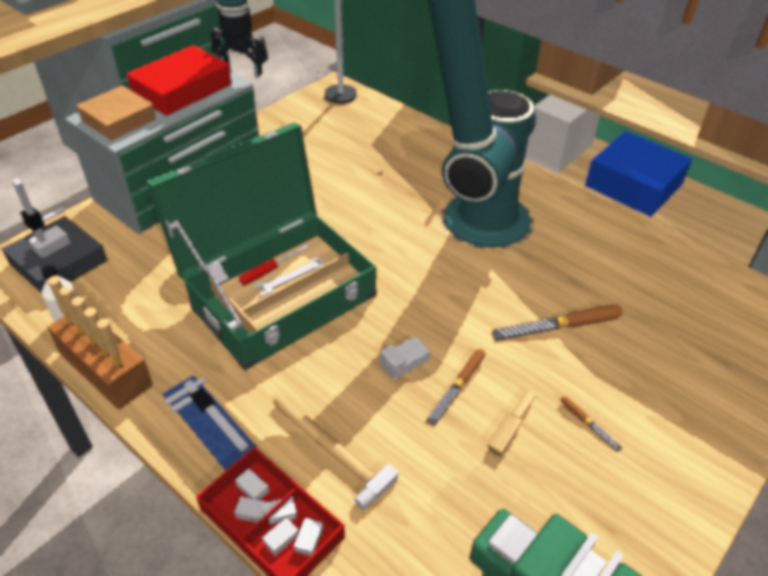

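The top picture, magnified 1.5x, shows the middle-sized file from tip (277,230) to butt (282,325). The chest's rim corners are at (455,153), (425,323) and (540,345), and the stay runs along its upper end with the plate near (529,174). I'll work out the poses from these.

```bash
python3 - <<'E'
from h import *
img,K,C,d=cam("top")
f=lambda p,z:atz(K,C,np.array(p)/1.5,z)
tip=f((277,230),.008);butt=f((282,326),.013)
print("file",tip,butt,np.linalg.norm(tip-butt), np.degrees(np.arctan2(*(tip-butt)[[1,0]])))
cor=[f(p,.09) for p in((456,153),(425,323),(540,345))]
print(cor,np.linalg.norm(cor[0]-cor[1]),np.linalg.norm(cor[1]-cor[2]))
a,b,c=cor; ey=(a-b)/np.linalg.norm(a-b); print("chest y dir",np.degrees(np.arctan2(ey[1],ey[0])))
for n,p,z in(("brush",(211,275),.02),("step",(340,270),.03),("hammerhead",(268,145),.02)): print(n,f(p,z))
# knee plate triangulate
i2,K2,C2,_=cam("scene")
def tri(p1,p2):
    o1,v1=ray(K,C,p1);o2,v2=ray(K2,C2,p2)
    s=np.linalg.lstsq(np.c_[v1,-v2],o2-o1,rcond=None)[0]
    x,y=o1+s[0]*v1,o2+s[1]*v2; return (x+y)/2,np.linalg.norm(x-y)
print("plate",tri((529/1.5,174/1.5),(216/1.5,271/1.5)))
u=np.vstack([cv2.resize(img[85:245,270:440,::-1],(680,640)[:2],interpolation=cv2.INTER_CUBIC)]); 
l=cv2.resize(img[90:240,270:440,::-1],None,fx=3.4,fy=3.4,interpolation=cv2.INTER_CUBIC)
cv2.imwrite("pics/chesttop.png",l)
E
```

```text
file [0.56782475 0.26910496 0.008     ] [0.3734395  0.25176184 0.013     ] 0.19522143742752093 5.0984506861264505
[array([ 0.71265695, -0.08349472,  0.09      ]), array([ 0.38258493, -0.02714844,  0.09      ]), array([ 0.34555156, -0.24437388,  0.09      ])] 0.33484688555188025 0.22035962234016637
chest y dir -9.687525825779703
brush [0.47205826 0.39603983 0.02      ]
step [0.48633647 0.13818844 0.03      ]
hammerhead [0.74102763 0.29188202 0.02      ]
plate (array([ 0.65987384, -0.21215902,  0.14766792]), np.float64(0.0017569343281834651))
```

View pics/chesttop.png

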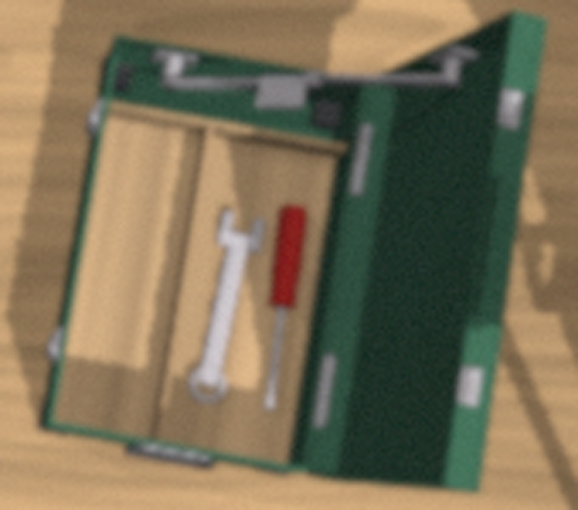

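```bash
cat >> h.py <<'E'
import json
def pose():
    s=bot.sense(); return np.array(s["eef_pos"]),R.from_euler('xyz',s["eef_rot"],degrees=True),s
def plan(wps,step=.06,start=None):
    """wps: (xyz, rpy, grip); shift at fixed orientation, then turn. prints rows (count x row)"""
    p,r=start if start else pose()[:2]
    for x,e,g in wps:
        x=np.array(x); n=max(1,int(np.ceil(np.linalg.norm(x-p)/step)))
        sh=np.round(r.inv().apply(x-p)/n*100,2)
        print(n,"x shift",sh.tolist(),"grip",g); p=p+r.apply(sh*n/100)
        q=R.from_euler('xyz',e,degrees=True); v=(r.inv()*q).as_rotvec()
        n=int(np.ceil(np.abs(v).max()/.18)); 
        if np.abs(v).max()>.002:
            v=np.round(v/n,4); print(n,"x turn",v.tolist()); r=r*R.from_rotvec(v*n)
E
python3 - <<'E'
from h import *
p,r,s=pose(); e=s["eef_rot"]
plan([((p[0],p[1],.42),e,8.5),((.50,-.10,.42),e,8.5),((.447,.258,.25),(180,0,-174.9),8.5)])
E
```

```text
4 x shift [0.0, -0.0, -4.72] grip 8.5
11 x shift [4.05, -3.87, 0.0] grip 8.5
7 x shift [0.85, -5.1, 2.43] grip 8.5
17 x turn [0.0, -0.0, -0.1716]
```

Request:
send_rows(
  series=[
    [[0,0,0],[0,0,-4.7],8.5],
    [[0,0,0],[0,0,-4.7],8.5],
    [[0,0,0],[0,0,-4.7],8.5],
    [[0,0,0],[0,0,-4.7],8.5],
    [[0,0,0],[4.05,-3.87,0],8.5],
    [[0,0,0],[4.05,-3.87,0],8.5],
    [[0,0,0],[4.05,-3.87,0],8.5],
    [[0,0,0],[4.05,-3.87,0],8.5],
    [[0,0,0],[4.05,-3.87,0],8.5],
    [[0,0,0],[4.05,-3.87,0],8.5],
    [[0,0,0],[4.05,-3.87,0],8.5],
    [[0,0,0],[4.05,-3.87,0],8.5],
    [[0,0,0],[4.05,-3.87,0],8.5],
    [[0,0,0],[4.05,-3.87,0],8.5],
    [[0,0,0],[4.05,-3.87,0],8.5],
  ],
)

```text
t: 3.58
eef_pos: [0.5011, -0.0984, 0.4196]
eef_rot: [180.0, -0.0, 17.9]
contact_force: [0.3, 0.2, -0.4]
gripper_width: 0.0849
grasp_force: 0.0
```

Request:
send_rows(
  series=[
    [[0,0,0],[0.85,-5.1,2.4],8.5],
    [[0,0,0],[0.85,-5.1,2.4],8.5],
    [[0,0,0],[0.85,-5.1,2.4],8.5],
    [[0,0,0],[0.85,-5.1,2.4],8.5],
    [[0,0,0],[0.85,-5.1,2.4],8.5],
    [[0,0,0],[0.85,-5.1,2.4],8.5],
    [[0,0,0],[0.85,-5.1,2.4],8.5],
  ],
)

```text
t: 4.45
eef_pos: [0.447, 0.2596, 0.251]
eef_rot: [-180.0, -0.1, 17.9]
contact_force: [-0.1, -0.2, 0.3]
gripper_width: 0.0851
grasp_force: 0.0
```

Request:
send_rows(
  series=[
    [[0,0,-0.1716],[0,0,0],8.5],
    [[0,0,-0.1716],[0,0,0],8.5],
    [[0,0,-0.1716],[0,0,0],8.5],
    [[0,0,-0.1716],[0,0,0],8.5],
    [[0,0,-0.1716],[0,0,0],8.5],
    [[0,0,-0.1716],[0,0,0],8.5],
    [[0,0,-0.1716],[0,0,0],8.5],
    [[0,0,-0.1716],[0,0,0],8.5],
    [[0,0,-0.1716],[0,0,0],8.5],
    [[0,0,-0.1716],[0,0,0],8.5],
    [[0,0,-0.1716],[0,0,0],8.5],
    [[0,0,-0.1716],[0,0,0],8.5],
    [[0,0,-0.1716],[0,0,0],8.5],
    [[0,0,-0.1716],[0,0,0],8.5],
    [[0,0,-0.1716],[0,0,0],8.5],
    [[0,0,-0.1716],[0,0,0],8.5],
    [[0,0,-0.1716],[0,0,0],8.5],
    [[0,0,0],[0,0,0],8.5],
  ],
)

```text
t: 6.7
eef_pos: [0.4474, 0.2579, 0.2514]
eef_rot: [180.0, 0.0, -175.0]
contact_force: [0.6, -0.1, -0.8]
gripper_width: 0.0852
grasp_force: 0.0
```

```bash
python3 - <<'E'
from h import *
p,r,s=pose(); print(s["t"],p,s["eef_rot"],s["joint_pos"].round(1))
img,K,C,d=cam("wrist"); save("w1",img)
for o,z in(("file_grip",.013),("file_tip",.005),("file_butt",.013),("file",.01)):
    for x in models.find_in(o,"wrist")[:3]: print(o,np.round(x["point"]),round(x["score"],2),atz(K,C,x["point"],z).round(4))
E
```

```text
6.7 [0.4473727  0.25787855 0.25144281] [ 1.79992802e+02  1.71883109e-02 -1.75040533e+02] [ 27.2  -2.9 109.6   0.   73.3 -67.8]
file_grip [264.  20.] 0.89 [0.2816 0.257  0.013 ]
file_grip [440. 118.] 0.87 [0.3729 0.4912 0.013 ]
file_grip [255. 166.] 0.82 [0.4561 0.2616 0.013 ]
file_tip [443. 118.] 0.96 [0.3726 0.4992 0.005 ]
file_tip [266.  19.] 0.61 [0.2788 0.2596 0.005 ]
file_tip [255. 165.] 0.56 [0.4558 0.2617 0.005 ]
file_butt [255. 161.] 0.7 [0.449  0.2614 0.013 ]
file_butt [446. 116.] 0.63 [0.3701 0.4982 0.013 ]
file_butt [266.  24.] 0.57 [0.286  0.2605 0.013 ]
file [266.  24.] 0.85 [0.2855 0.2601 0.01  ]
file [446. 116.] 0.81 [0.3705 0.4995 0.01  ]
file [258. 163.] 0.68 [0.4522 0.2661 0.01  ]
```

View pics/w1.png

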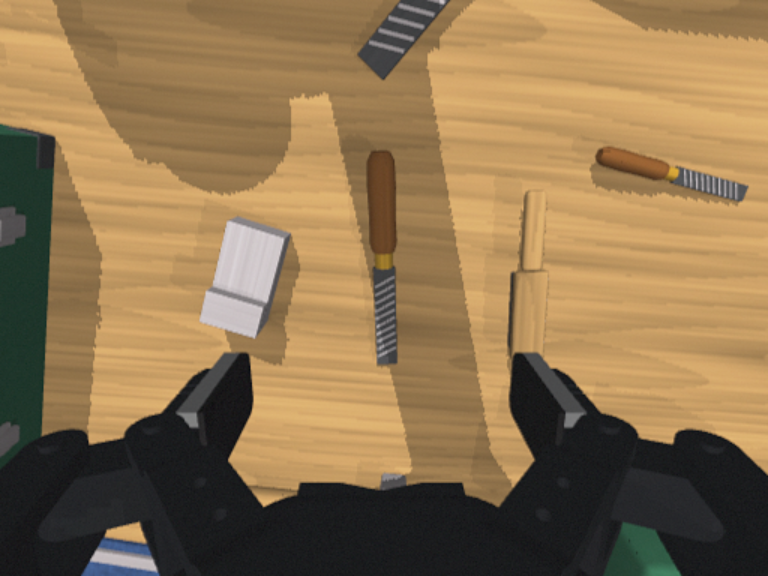

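The wrist picture shows the middle file: butt (380,151), blade start (384,268), tip (387,364). The brush and the block lie clear on either side.

```bash
python3 - <<'E'
from h import *
img,K,C,d=cam("wrist")
f=lambda q,z:atz(K,C,np.array(q)/1.5,z)
b,m,t=f((380,151),.013),f((384,268),.011),f((387,364),.008)
u=(t-b)[:2]/np.linalg.norm((t-b)[:2]); print(b,m,t,np.linalg.norm(t-b),np.linalg.norm(t-m),np.degrees(np.arctan2(u[1],u[0])))
g=(b[:2]+u*.074+m[:2]-u*.026+t[:2]-u*.126)/3; print("grip",g)
yaw=np.degrees(np.arctan2(u[1],u[0]))-180
e=(180,0,yaw)
plan([((*g,.25),e,6.5),((*g,.06),e,6.5),((*g,.005),e,6.5)])
E
```

```text
[0.37276528 0.25271961 0.013     ] [0.47300661 0.26504574 0.011     ] [0.56884419 0.27655601 0.008     ] 0.1975857138953067 0.09657291418745806 6.931173080639755
grip [0.4457287  0.26163619]
1 x shift [0.13, 0.39, 0.13] grip 6.5
1 x turn [0.0001, -0.0, -0.0338]
4 x shift [-0.0, -0.0, 4.75] grip 6.5
1 x shift [-0.0, -0.0, 5.5] grip 6.5
```

Request:
send_rows(
  series=[
    [[0,0,-0.034],[0,0,0],6.5],
    [[0,0,0],[0.1,0.4,0.1],6.5],
    [[0,0,0],[0,0,4.75],6.5],
    [[0,0,0],[0,0,4.75],6.5],
    [[0,0,0],[0,0,4.75],6.5],
    [[0,0,0],[0,0,4.75],6.5],
    [[0,0,0],[0,0,2.8],6.5],
    [[0,0,0],[0,0,1.4],6.5],
    [[0,0,0],[0,0,1.3],6.5],
    [[0,0,0],[0,0,0],6.5],
  ],
  squeeze=40,
)

```text
t: 8.25
eef_pos: [0.4458, 0.2617, 0.0051]
eef_rot: [-180.0, -0.0, -173.0]
contact_force: [-0.8, 0.1, -0.0]
gripper_width: 0.0652
grasp_force: 0.0
```

Request:
send_rows(
  series=[
    [[0,0,0],[0,0,0],1.5],
    [[0,0,0],[0,0,0],1.5],
    [[0,0,0],[0,0,0],1.5],
    [[0,0,0],[0,0,0],1.5],
    [[0,0,0],[0,0,0],1.5],
    [[0,0,0],[0,0,0],1.5],
  ],
)

```text
t: 9.0
eef_pos: [0.4466, 0.2621, 0.0063]
eef_rot: [180.0, 0.1, -173.0]
contact_force: [0.2, -1.3, 6.4]
gripper_width: 0.0224
grasp_force: 40.0
```

Request:
send_rows(
  series=[
    [[0,0,0],[0,0,-1],1.5],
    [[0,0,0],[0,0,-3],1.5],
    [[0,0,0],[0,0,-5],1.5],
    [[0,0,0],[0,0,-6],1.5],
    [[0,0,0],[0,0,-6],1.5],
    [[0,0,0],[0,0,-5],1.5],
    [[0,0,0],[0,0,0],1.5],
  ],
)

```text
t: 9.88
eef_pos: [0.4484, 0.2632, 0.2713]
eef_rot: [179.8, 0.6, -173.0]
contact_force: [0.5, 0.2, -0.5]
gripper_width: 0.0223
grasp_force: 39.6
```

```bash
python3 - <<'E'
from h import *
plan([((.488,-.096,.27),(180,0,170.3),1.5)],step=.05)
E
```

```text
8 x shift [0.06, -4.52, -0.0] grip 1.5
2 x turn [0.0026, 0.0046, 0.1459]
```

Request:
send_rows(
  series=[
    [[0,0,0],[0.06,-2.5,0],1.5],
    [[0,0,0],[0.06,-4.5,0],1.5],
    [[0,0,0],[0.06,-4.5,0],1.5],
    [[0,0,0],[0.06,-4.5,0],1.5],
    [[0,0,0],[0.06,-4.5,0],1.5],
    [[0,0,0],[0.06,-4.5,0],1.5],
    [[0,0,0],[0.06,-4.5,0],1.5],
    [[0,0,0],[0.06,-4.5,0],1.5],
    [[0,0,0],[0,-2,0],1.5],
    [[0,0,0.146],[0,0,0],1.5],
    [[0,0,0.146],[0,0,0],1.5],
    [[0,0,0],[0,0,0],1.5],
    [[0,0,0],[0,0,0],1.5],
  ],
)

```text
t: 11.5
eef_pos: [0.4844, -0.0959, 0.2643]
eef_rot: [180.0, -0.1, 170.4]
contact_force: [-0.8, 0.8, -2.7]
gripper_width: 0.0225
grasp_force: 39.5
```

```bash
python3 - <<'E'
from h import *
p,r,s=pose(); print(s["t"],p,s["eef_rot"],s["joint_pos"].round(1))
img,K,C,d=cam("wrist"); save("w2",img)
E
```

```text
11.5 [ 0.48439925 -0.09591548  0.26425867] [ 1.79989986e+02 -1.06115373e-01  1.70425412e+02] [-14.1  -5.9 111.    0.   75.  -94.5]
```

View pics/w2.png

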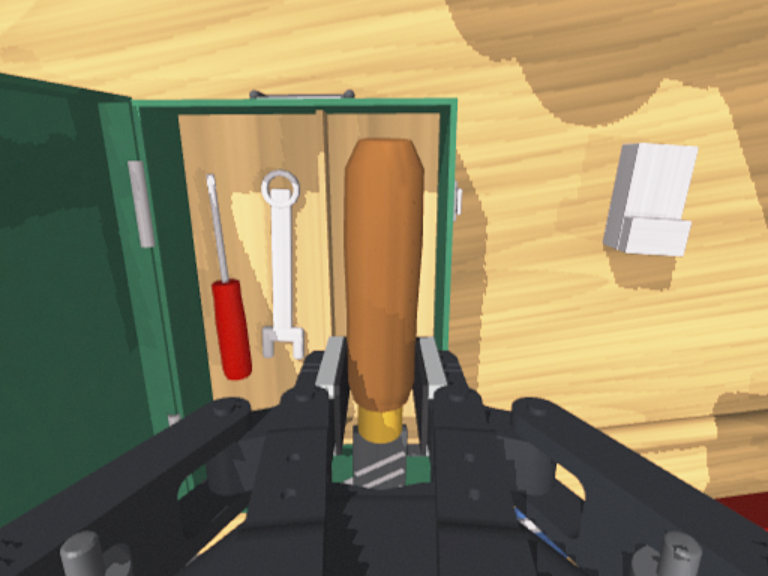

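The file sits straight in the grip. The wrist picture shows the chest's -y rim corners at (456,99) at the front and (134,100) at the hinge, with the front wall running to about (442,350) and the divider's top from (322,110) to (333,340).

```bash
python3 - <<'E'
from h import *
img,K,C,d=cam("wrist"); f=lambda q,z:atz(K,C,np.array(q)/1.5,z)
b,c,w=f((456,99),.09),f((134,100),.09),f((442,350),.09)
print(b,c,w,np.linalg.norm(b-c))
d1,d2=f((324,110),.06),f((333,335),.06); print("div",d1,d2,np.degrees(np.arctan2(*(d2-d1)[[1,0]])))
print("front dir",np.degrees(np.arctan2(*(w-b)[[1,0]])),"x dir",np.degrees(np.arctan2(*(c-b)[[1,0]])))
i,Kt,Ct,_=cam("top"); g=lambda q:atz(Kt,Ct,np.array([270+q[0]/3.4,90+q[1]/3.4]),.09)
print("top",[g(q) for q in((117,38),(45,428),(300,470))])
T=[g(q)[:2] for q in((117,38),(45,428))]; A=T[0]-b[:2]; print("y dir from b to far corner",np.degrees(np.arctan2(A[1],A[0])),np.linalg.norm(A))
E
```

```text
[ 0.3867058  -0.02629094  0.09      ] [ 0.35126708 -0.24000703  0.09      ] [ 0.56736316 -0.05922998  0.09      ] 0.21663440876619527
div [ 0.37520636 -0.11829479  0.06      ] [ 0.55237696 -0.14683966  0.06      ] -9.152565506176535
front dir -10.333162460706957 x dir -99.41519977690254
top [array([ 0.71513887, -0.08467733,  0.09      ]), array([ 0.38102914, -0.02688871,  0.09      ]), array([ 0.35041467, -0.23940682,  0.09      ])]
y dir from b to far corner -10.080307748096722 0.33358245497640776
```

Request:
send_rows(
  series=[
    [[0,0,0],[-0.55,0.1,3],1.5],
    [[0,0,0],[0,0,5],1.5],
    [[0,0,0],[0,0,5],1.5],
    [[0,0,0],[0,0,4],1.5],
    [[0,0,0],[0,0,2.5],1.5],
    [[0,0,0],[0,0,1],1.5],
    [[0,0,0],[0,0,0.5],1.5],
    [[0,0,0],[0,0,0.5],1.5],
    [[0,0,0],[0,0,0],1.5],
    [[0,0,0],[0,0,0],1.5],
  ],
)

```text
t: 12.9
eef_pos: [0.4913, -0.0963, 0.051]
eef_rot: [-180.0, 0.1, 170.3]
contact_force: [-0.7, 0.6, -1.4]
gripper_width: 0.0224
grasp_force: 39.6
```

Request:
send_rows(
  series=[
    [[0,0,0],[0,0,0.5],1.5],
    [[0,0,0],[0,0,0.4],1.5],
    [[0,0,0],[0,0,0.3],1.5],
    [[0,0,0],[0,0,0],1.5],
    [[0,0,0],[0,0,0],1.5],
  ],
)

```text
t: 13.52
eef_pos: [0.4907, -0.0961, 0.0383]
eef_rot: [180.0, -0.0, 170.3]
contact_force: [0.3, 0.6, -2.2]
gripper_width: 0.0224
grasp_force: 39.6
```

Request:
send_rows(
  series=[
    [[0,0,0],[0,0,0.15],1.5],
    [[0,0,0],[0,0,0],1.5],
    [[0,0,0],[0,0,0],1.5],
  ],
)

```text
t: 13.9
eef_pos: [0.4908, -0.0962, 0.0369]
eef_rot: [-180.0, 0.0, 170.3]
contact_force: [0.2, 1.1, -1.2]
gripper_width: 0.022
grasp_force: 39.6
```

Request:
send_rows(
  series=[
    [[0,0,0],[0,0,0],2.6],
    [[0,0,0],[0,0,0],3],
    [[0,0,0],[0,0,0],3.5],
    [[0,0,0],[0,0,0],4],
    [[0,0,0],[0,0,0],4],
  ],
)

```text
t: 14.52
eef_pos: [0.4934, -0.1012, 0.0398]
eef_rot: [-179.6, 0.4, 170.4]
contact_force: [-4.0, -19.5, 9.1]
gripper_width: 0.0399
grasp_force: 1.0
```

Request:
send_rows(
  series=[
    [[0,0,0],[0,0,-1.5],4],
    [[0,0,0],[0,0,-4],4],
    [[0,0,0],[0,0,-6],4],
    [[0,0,0],[0,0,-6],4],
    [[0,0,0],[0,0,-6],0],
    [[0,0,0],[0,0,0],0],
    [[0,0,0],[0,0,0],0],
    [[0,0,0],[0,0,0],0],
  ],
)

```text
t: 15.52
eef_pos: [0.4894, -0.0956, 0.2697]
eef_rot: [180.0, -0.2, 170.3]
contact_force: [0.1, -0.1, 0.2]
gripper_width: -0.0002
grasp_force: 0.0
```

```bash
python3 - <<'E'
from h import *
p,r,s=pose(); print(s["t"],p,s["eef_rot"],s["joint_pos"].round(1))
img,K,C,d=cam("wrist"); save("w3",img)
for x in models.find_in("knee_plate","wrist"): print(x)
E
```

```text
15.525 [ 0.48940552 -0.09563564  0.26967395] [179.97184241  -0.21600543 170.28959822] [-13.9  -5.4 110.    0.   75.6 -94.2]
{'point': [118.5, 170.1], 'score': 0.38}
```

View pics/w3.png

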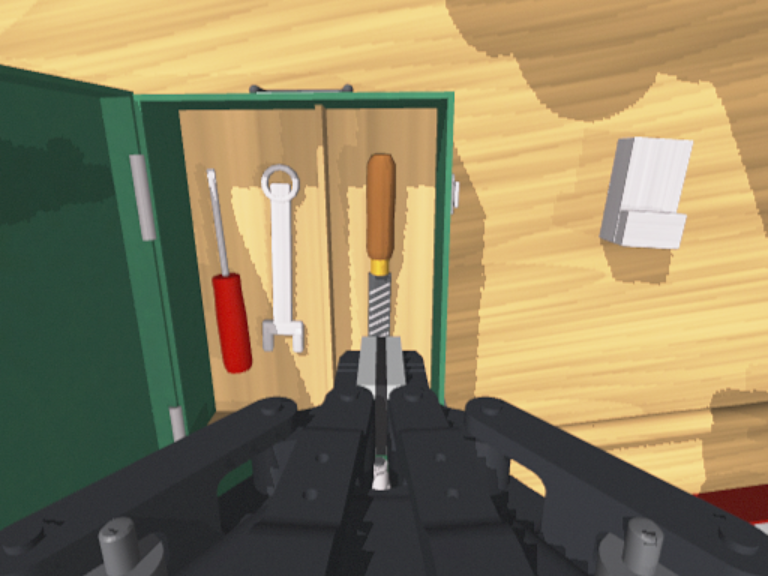

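The file lies straight in the front compartment: handle at (380,205) and blade at (378,305), between the divider (x≈322) and the front wall (x≈440). Next is the knee, with the tool tilted square to the plate.

```bash
python3 - <<'E'
from h import *
p,r,s=pose(); e=(R.from_euler('xyz',(180,0,170.2),degrees=True)*R.from_rotvec([.61,0,0]))
E=e.as_euler('xyz',degrees=True); print(E, e.apply([0,0,1]))
z=e.apply([0,0,1]); c=np.array([.660,-.212,.148])
plan([(p,E,0),(c-.09*z,E,0),(c-.02*z,E,0)],step=.05)
E
```

```text
[-1.45049574e+02  1.27222187e-14  1.70200000e+02] [-0.09750748 -0.56450812 -0.81964802]
1 x shift [0.0, 0.0, 0.0] grip 0
4 x turn [0.1526, -0.0008, 0.0007]
4 x shift [-4.69, -0.01, 1.47] grip 0
2 x shift [-0.01, 0.0, 3.5] grip 0
```

Request:
send_rows(
  series=[
    [[0.1526,0,0],[0,0,0],0],
    [[0.1526,0,0],[0,0,0],0],
    [[0.1526,0,0],[0,0,0],0],
    [[0.1526,0,0],[0,0,0],0],
    [[0,0,0],[-4.7,0,0],0],
    [[0,0,0],[-4.7,0,0],0],
    [[0,0,0],[-4.7,0,0],0],
    [[0,0,0],[-4.7,0,0],0],
    [[0,0,0],[0,0,3],0],
    [[0,0,0],[0,0,2.8],0],
    [[0,0,0],[0,0,0],0],
    [[0,0,0],[0,0,0],0],
  ],
)

```text
t: 17.12
eef_pos: [0.6704, -0.1603, 0.2243]
eef_rot: [-145.0, -0.0, 170.3]
contact_force: [0.7, -0.2, -1.1]
gripper_width: 0.0002
grasp_force: 0.0
```

```bash
python3 - <<'E'
from h import *
p,r,s=pose(); print(s["t"],p,s["eef_rot"],s["joint_pos"].round(1))
img,K,C,d=cam("wrist"); save("w4",img)
print(proj(K,C,[.66,-.212,.148])*1.5, [ (x["point"],x["score"]) for x in models.find_in("knee_plate","wrist")])
E
```

```text
17.125 [ 0.67041509 -0.16033057  0.22425717] [-1.45026026e+02 -2.38018836e-02  1.70287961e+02] [  0.9  21.   91.8 -35.3  77.3 -68.3]
[379.15035038 284.5408175 ] [([247.9, 199.7], 0.63)]
```

View pics/w4.png

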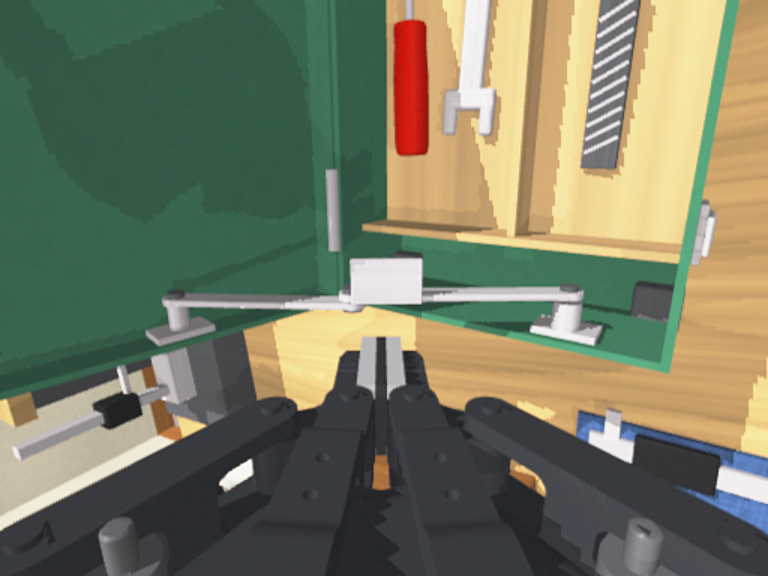

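The plate shows at (386,281), and my estimate projects to (379,284), so it is good to about 4 mm. I'll correct for that and press.

```bash
python3 - <<'E'
from h import *
img,K,C,d=cam("wrist"); p,r,s=pose()
o,v=ray(K,C,np.array((386,281))/1.5); c=np.array([.66,-.212,.148]); t=(c-o)@v/(v@v); q=o+t*v
print(q, r.inv().apply(q-p)*100)
E
```

```text
[ 0.65972591 -0.20913605  0.14585701] [0.3219404  0.44532896 9.43775364]
```

Request:
send_rows(
  series=[
    [[0,0,0],[0.3,0.4,4],0],
    [[0,0,0],[0,0,3.5],0],
    [[0,0,0],[0,0,1],0],
    [[0,0,0],[0,0,0.5],0],
    [[0,0,0],[0,0,0],0],
  ],
)

```text
t: 17.9
eef_pos: [0.6602, -0.2074, 0.1495]
eef_rot: [-145.0, 0.1, 170.3]
contact_force: [-0.1, -0.9, 0.7]
gripper_width: 0.0003
grasp_force: 0.0
```

Request:
send_rows(
  series=[
    [[0,0,0],[0,0,0.5],0],
    [[0,0,0],[0,0,0.5],0],
    [[0,0,0],[0,0,0],0],
  ],
)

```text
t: 18.27
eef_pos: [0.6594, -0.2137, 0.1412]
eef_rot: [-145.0, 0.1, 170.3]
contact_force: [2.8, -0.4, 4.8]
gripper_width: 0.0001
grasp_force: 2.0
```

Request:
send_rows(
  series=[
    [[0,0,0],[0,0,0.4],0],
    [[0,0,0],[0,0,0.4],0],
    [[0,0,0],[0,0,0.4],0],
    [[0,0,0],[0,0,0],0],
  ],
)

```text
t: 18.77
eef_pos: [0.6585, -0.2199, 0.1322]
eef_rot: [-145.0, 0.2, 170.3]
contact_force: [1.2, 3.1, 8.5]
gripper_width: 0.0001
grasp_force: 4.4
```

Request:
send_rows(
  series=[
    [[0,0,0],[0,0,0.4],0],
    [[0,0,0],[0,0,0.4],0],
    [[0,0,0],[0,0,0.3],0],
    [[0,0,0],[0,0,0],0],
    [[0,0,0],[0,0,0],0],
  ],
)

```text
t: 19.4
eef_pos: [0.6579, -0.2244, 0.1243]
eef_rot: [-145.1, 0.2, 170.3]
contact_force: [-1.6, 11.2, 13.9]
gripper_width: 0.0003
grasp_force: 8.4
```

Request:
send_rows(
  series=[
    [[0,0,0],[0,0,-1],0],
    [[0,0,0],[0,0,-4],0],
    [[0,0,0],[0,0,-6],0],
    [[0,0,0],[0,0,-6],0],
    [[0,0,0],[0,0,-6],0],
    [[-0.1526,0,0],[0,0,0],0],
    [[-0.1526,0,0],[0,0,0],0],
    [[-0.1526,0,0],[0,0,0],0],
    [[-0.1526,0,0],[0,0,0],0],
    [[0,0,0],[0,0,0],0],
  ],
)

```text
t: 20.65
eef_pos: [0.6773, -0.0993, 0.3091]
eef_rot: [-180.0, -0.1, 170.0]
contact_force: [0.7, -0.0, -0.8]
gripper_width: -0.0001
grasp_force: 0.0
```

```bash
python3 - <<'E'
from h import *
p,r,s=pose(); print(s["t"],p,s["eef_rot"],s["joint_pos"].round(1))
i1,K,C,_=cam("scene"); i2,K2,C2,_=cam("top")
a=cv2.resize(i1[75:250,80:270,::-1],(400,368),interpolation=3); b=cv2.resize(i2[80:255,260:450,::-1],(400,368),interpolation=3)
cv2.imwrite("pics/s2.png",np.hstack([a,b]))
E
```

```text
20.65 [ 0.67734622 -0.09930717  0.30908206] [-1.79957279e+02 -7.48566308e-02  1.70000691e+02] [-10.4  14.2  84.9  -0.   80.9 -90.4]
```

View pics/s2.png

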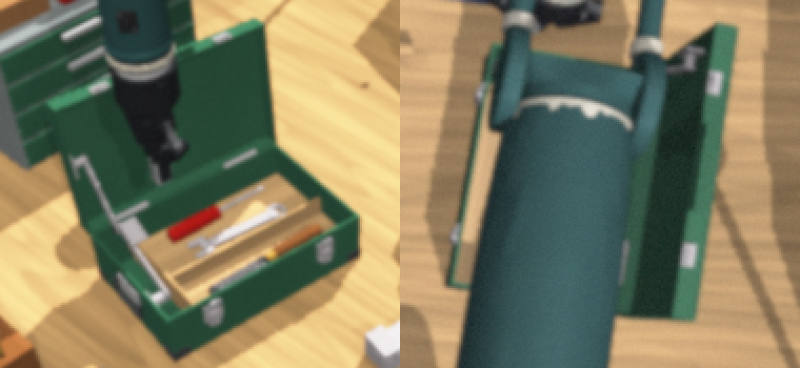

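The stay is visibly kinked at its knee, near (130,230) in the left half, and the lid has come slightly forward. Next the tool goes behind the lid.

```bash
python3 - <<'E'
from h import *
E=(180,0,170.2)
plan([((.677,-.099,.42),E,0),((.493,-.385,.42),E,0),((.493,-.385,.265),E,0)],step=.055)
c0=np.array([.531,-.163]); 
def tcp(f,s=.19): return np.array([.110-s*np.cos(f)+.042*np.sin(f), .09+s*np.sin(f)+.028*np.cos(f)])
fs=np.r_[np.linspace(1.70,.10,32),.05,0]
P=np.array([tcp(f) for f in fs]); print(P[0],P[-1])
print(np.c_[-np.diff(P[:,0]),-np.diff(P[:,1])].round(4)[:]*100)
E
```

```text
3 x shift [0.02, -0.08, -3.71] grip 0
1 x turn [-0.0018, -0.002, 0.0002]
7 x shift [1.89, -4.48, -0.0] grip 0
3 x shift [0.01, 0.01, 5.16] grip 0
[0.17613038 0.27480867] [-0.08   0.118]
[[ 0.95 -0.24]
 [ 0.97 -0.2 ]
 [ 0.98 -0.14]
 [ 0.99 -0.09]
 [ 1.   -0.04]
 [ 1.    0.01]
 [ 1.    0.06]
 [ 1.    0.11]
 [ 1.    0.16]
 [ 0.99  0.21]
 [ 0.99  0.26]
 [ 0.97  0.31]
 [ 0.96  0.36]
 [ 0.94  0.41]
 [ 0.92  0.45]
 [ 0.9   0.5 ]
 [ 0.88  0.54]
 [ 0.85  0.58]
 [ 0.82  0.62]
 [ 0.79  0.66]
 [ 0.76  0.7 ]
 [ 0.73  0.73]
 [ 0.69  0.77]
 [ 0.65  0.8 ]
 [ 0.61  0.83]
 [ 0.57  0.86]
 [ 0.52  0.88]
 [ 0.48  0.9 ]
 [ 0.43  0.92]
 [ 0.39  0.94]
 [ 0.34  0.95]
 [ 0.28  0.94]
 [ 0.23  0.95]]
```

Request:
send_rows(
  series=[
    [[0,0,0],[0,0,-3.7],0],
    [[0,0,0],[0,0,-3.7],0],
    [[0,0,0],[0,0,-3.7],0],
    [[0,0,0],[1.9,-4.5,0],0],
    [[0,0,0],[1.9,-4.5,0],0],
    [[0,0,0],[1.9,-4.5,0],0],
    [[0,0,0],[1.9,-4.5,0],0],
    [[0,0,0],[1.9,-4.5,0],0],
    [[0,0,0],[1.9,-4.5,0],0],
    [[0,0,0],[1.9,-4.5,0],0],
    [[0,0,0],[0,0,0],0],
    [[0,0,0],[0,0,5],0],
    [[0,0,0],[0,0,5],0],
    [[0,0,0],[0,0,4.6],0],
    [[0,0,0],[0,0,0],0],
  ],
)

```text
t: 22.62
eef_pos: [0.4927, -0.3805, 0.2689]
eef_rot: [179.7, -0.6, 170.4]
contact_force: [0.2, -0.1, -0.0]
gripper_width: -0.0002
grasp_force: 0.0
```

Request:
send_rows(
  series=[
    [[0,0,0],[0,1.2,-0.2],0],
    [[0,0,0],[0,1.2,-0.2],0],
    [[0,0,0],[0,1.1,-0.2],0],
    [[0,0,0],[0,1,0],0],
    [[0,0,0],[0,0.95,-0.24],0],
    [[0,0,0],[0,0.97,-0.2],0],
    [[0,0,0],[0,0,0],0],
  ],
)

```text
t: 23.5
eef_pos: [0.5049, -0.3207, 0.2851]
eef_rot: [-180.0, -0.0, 170.3]
contact_force: [0.7, -0.3, 0.1]
gripper_width: 0.0002
grasp_force: 0.0
```

Request:
send_rows(
  series=[
    [[0,0,0],[0,1,0.2],0],
    [[0,0,0],[0,1,0.2],0],
    [[0,0,0],[0,1,0],0],
    [[0,0,0],[0,1,0],0],
  ],
)

```text
t: 24.0
eef_pos: [0.512, -0.2845, 0.2835]
eef_rot: [-179.7, 0.2, 170.2]
contact_force: [-0.9, -6.7, 6.5]
gripper_width: -0.0004
grasp_force: 3.8
```

Request:
send_rows(
  series=[
    [[0,0,0],[0,1,0.1],0],
    [[0,0,0],[0,1,0.1],0],
    [[0,0,0],[0,1,0.15],0],
    [[0,0,0],[0,1,0.2],0],
    [[0,0,0],[0,1,0.25],0],
    [[0,0,0],[0,0.98,0.3],0],
  ],
)

```text
t: 24.75
eef_pos: [0.5226, -0.2244, 0.2724]
eef_rot: [-179.8, 0.2, 170.2]
contact_force: [-1.6, -3.3, 7.4]
gripper_width: 0.0001
grasp_force: 3.2
```

Request:
send_rows(
  series=[
    [[0,0,0],[0,0.97,0.33],0],
    [[0,0,0],[0,0.96,0.38],0],
    [[0,0,0],[0,0.94,0.43],0],
    [[0,0,0],[0,0.92,0.47],0],
    [[0,0,0],[0,0.9,0.52],0],
    [[0,0,0],[0,0.88,0.56],0],
    [[0,0,0],[0,0.85,0.6],0],
    [[0,0,0],[0,0.82,0.64],0],
  ],
)

```text
t: 25.75
eef_pos: [0.5344, -0.1514, 0.2306]
eef_rot: [-180.0, 0.1, 170.3]
contact_force: [1.0, -4.1, 3.3]
gripper_width: 0.0001
grasp_force: 2.3
```

Request:
send_rows(
  series=[
    [[0,0,0],[0,0.76,0.7],0],
    [[0,0,0],[0,0.73,0.73],0],
    [[0,0,0],[0,0.69,0.77],0],
    [[0,0,0],[0,0.65,0.8],0],
    [[0,0,0],[0,0.6,0.83],0],
    [[0,0,0],[0,0.55,0.86],0],
  ],
)

```text
t: 26.5
eef_pos: [0.5403, -0.1116, 0.183]
eef_rot: [180.0, -0.1, 170.3]
contact_force: [-1.2, -3.5, 2.0]
gripper_width: 0.0001
grasp_force: 1.8
```

Request:
send_rows(
  series=[
    [[0,0,0],[0,0.5,0.88],0],
    [[0,0,0],[0,0.45,0.9],0],
    [[0,0,0],[0,0.4,0.92],0],
    [[0,0,0],[0,0.3,0.9],0],
    [[0,0,0],[0,0,0],0],
  ],
)

```text
t: 27.12
eef_pos: [0.5429, -0.095, 0.1465]
eef_rot: [179.9, -0.1, 170.3]
contact_force: [0.2, 0.5, -0.3]
gripper_width: -0.0002
grasp_force: 0.0
```

Request:
send_rows(
  series=[
    [[0,0,0],[0,0.1,0.8],0],
    [[0,0,0],[0,0.1,0.8],0],
    [[0,0,0],[0,0,0.6],0],
    [[0,0,0],[0,0,0.4],0],
    [[0,0,0],[0,0,0],0],
  ],
)

```text
t: 27.75
eef_pos: [0.5432, -0.0942, 0.1211]
eef_rot: [-180.0, -0.1, 170.3]
contact_force: [0.4, -0.4, -0.1]
gripper_width: -0.0002
grasp_force: 0.0
```

Request:
send_rows(
  series=[
    [[0,0,0],[0,0,0.3],0],
    [[0,0,0],[0,0,0.3],0],
    [[0,0,0],[0,0,0.2],0],
    [[0,0,0],[0,0,0],0],
  ],
)

```text
t: 28.25
eef_pos: [0.5435, -0.094, 0.1179]
eef_rot: [-180.0, -0.1, 170.3]
contact_force: [-13.1, 3.5, 25.3]
gripper_width: -0.0001
grasp_force: 13.0
```

Contact at z = 0.118 with 25 N, so the lid is on the rim. I'll hold briefly, retreat and look.

Request:
send_rows(
  series=[
    [[0,0,0],[0,0,0],0],
    [[0,0,0],[0,0,0],0],
    [[0,0,0],[0,0,-1],0],
    [[0,0,0],[0,0,-4],0],
    [[0,0,0],[0,0,-6],0],
    [[0,0,0],[0,0,-6],0],
    [[0,0,0],[3,4,-5],0],
    [[0,0,0],[3,5,0],0],
    [[0,0,0],[0,0,0],0],
  ],
)

```text
t: 29.38
eef_pos: [0.5016, 0.0021, 0.3287]
eef_rot: [180.0, 0.1, 170.5]
contact_force: [1.1, -0.4, -0.7]
gripper_width: 0.0
grasp_force: 0.0
```

```bash
python3 - <<'E'
from h import *
i,K,C,_=cam("scene"); cv2.imwrite("pics/s3.png",cv2.resize(i[60:290,60:360,::-1],None,fx=2.4,fy=2.4,interpolation=3))
c=np.array([.531,-.163])
for x in(-.113,.111):
  for z in(.118,.09): print(x,z,[ ((proj(K,C,[*(c+x*np.array([-.170,-.985])+y*np.array([.985,-.170])),z])-60)*2.4).round().tolist() for y in(-.17,.17)])
E
```

```text
-0.113 0.118 [[463.0, 265.0], [239.0, 385.0]]
-0.113 0.09 [[463.0, 281.0], [242.0, 400.0]]
0.111 0.118 [[365.0, 181.0], [149.0, 282.0]]
0.111 0.09 [[366.0, 197.0], [153.0, 297.0]]
```

View pics/s3.png

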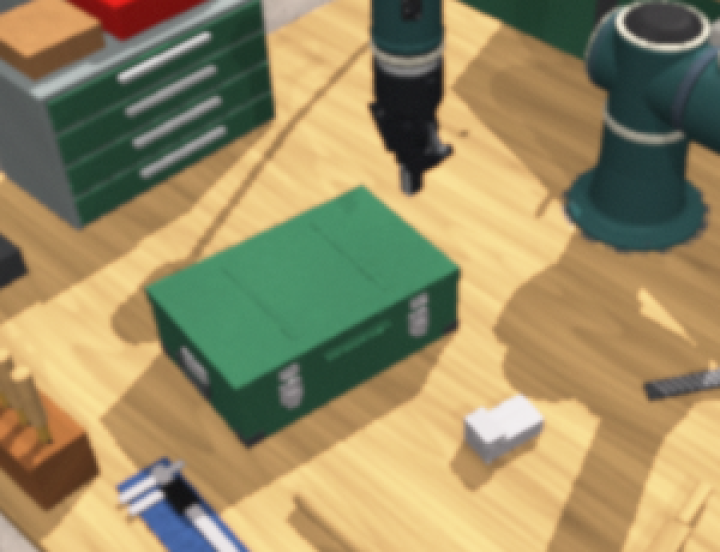

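The picture shows the chest shut. The lid's front corners at (460,268) and (235,388) match the predicted shut corners at (463,265) and (239,385), and the arm is clear.

```bash
python3 -c "
from bench import bot
print(bot.hand_in())"
```

```text
the job is handed in; nothing more can be done
None
```

The job is handed in: the middle-sized file was laid in the front compartment, the stay broken at its knee and the lid lowered until the chest looked fully shut in the last picture, with the arm clear; the hand-in call gave no verdict.

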